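# Check that the touch mixer runs

### The job

Check that the tube mixer on the bench works: switch it on by pressing in the lower half of the small rocker switch on its front, then press its round cup right down with a fingertip and keep it down for about a second, let the cup come up again, and then switch the mixer off by pressing in the upper half of the rocker. Use only light touches of the fingertips: do not turn the speed knob, and do not pick up or shift any of the things that lie round the mixer.

Things in the scene. Friction and masses are not known exactly. Their poses are not given: they have to be found in the camera images.
- vortex_mixer: tube mixer, a pale housing 160 long x 122 wide x 134 mm high, held by suction feet: it does not slide. Origin on the bench under its middle; z up, -x its front (knob, rocker), +y its left side seen from the robot. The front is near vertical at the rocker, 74 mm from the origin; the housing's top is 115 mm high, the cup above it. The front faces the robot's side (-x) within 0.35 rad
- rocker_lower (a point): middle of the lower half of the rocker's face; moves with it. The rocker is a small black switch on the front, 10 wide x 16 mm high, its middle at (-77, 12, 41) mm in the mixer's frame, about 4 mm proud; it tips about a level axis along the mixer's y. Press this half level, along the mixer's +x, to switch on; it goes in 2 mm. The two half centres are 9 mm apart
- rocker_upper (a point): middle of the upper half of the rocker switch's face; moves with the rocker. Pressed level, along the mixer's +x, to switch off; it goes in 2 mm. Above the rocker the front of the housing leans back; the knob above it reaches as far forward as the rocker
- vortex_mixer_power (a joint): tilt of the rocker, rad: 0 = off (upper half in, lower half out), 0.244 = on (lower half in, upper half out). It has no spring and stays where it is left; pressed slowly at the middle of a half it moves at 2 to 4 N. An upright finger bears on both halves at once: for the lower half lean the finger so that its tip leads, by 0.25 rad or more. Begins at 0
- cup_top (a point): middle of the top of the mixer's cup, at its rim, 134 mm above the bench, at (2, 0) mm in the mixer's frame. The cup is a round grey-rimmed head of 42 mm diameter with a dark hollow, on top of the housing; for contact it is filled up to the rim, so a fingertip presses on it at this height
- vortex_mixer_cup (a joint): how far the cup is pressed down, m: 0 = up, 0.0022 = right down. A spring holds it up; right down takes 8 N, and it comes up when let go
- knob_rim (a point): point on the rim of the speed knob, turns with it. The knob is 27 mm across and 15 mm deep, its middle at (-69, -11, 77) mm in the mixer's frame, facing forwards and upwards, above and beside the rocker. It turns easily and must stay as set
- tip_box: closed box of pipette tips, 97 x 127 x 61 mm high, to the mixer's right; origin under its middle
- jar: white jar with a screw cap, 46 mm diameter, 84 mm high, standing by the mixer's left side; origin under its middle
- dish: petri dish with lid, 72 mm diameter, 14 mm high, to the mixer's left, towards the back; origin under its middle
- timer: flat bench timer, 62 x 62 x 17 mm, in front of the mixer to its right; origin under its middle
- marker: black marker pen, 138 mm long, 13 mm high, lying across in front of the mixer; origin under its middle, x along the pen
- cap: tube cap, 21 mm diameter, 13 mm high, in front of the mixer to its left; origin under its middle
- tape_roll: roll of tape lying flat, 69 mm diameter, 18 mm high, farther to the left; origin under its middle

How it is judged:
On the way, in this order (a step that is already met when the one before it is completed fails the run):
1. the rocker's lower half is pressed in: the mixer is on, the cup still up (value of joint vortex_mixer_power above 0.16 rad and value of joint vortex_mixer_cup below 0.0005 m), for 0.1 s.
2. with the mixer on, the cup is pressed down (1.3 mm or more) by the fingers and kept down for at least half a second (value of joint vortex_mixer_power above 0.16 rad and value of joint vortex_mixer_cup above 0.0013 m and contact force between the fingers and vortex_mixer above 1 N), for 0.5 s.
3. the cup is up again and the mixer still on (all of step 1), for 0.1 s.
4. the rocker's upper half is pressed in: the mixer is off (value of joint vortex_mixer_power below 0.07 rad and value of joint vortex_mixer_cup below 0.0005 m), for 0.1 s.
At the end, for the whole second after the job is handed in: the rocker is off (within 0.07 rad of the off stop), the cup is up (within 0.5 mm), and none of the things round the mixer has moved by 20 mm (all of step 4 and distance of each of tip_box, jar, dish, timer, marker, cap, tape_roll from where it was at the start of the episode below 0.02 m); the robot touches nothing.
It fails at once if the cup is pressed down while the mixer is off (value of joint vortex_mixer_cup above 0.001 m and value of joint vortex_mixer_power below 0.1 rad).
It fails at once if the mixer is pushed harder than 30 N (contact force between any of the fingers, the arm and vortex_mixer above 30 N).
It fails at once if the speed knob is turned (its rim moves by more than 4 mm, about 0.3 rad) (distance of knob_rim from where it was at the start of the episode above 0.004 m).
It fails at once if a thing that lies round the mixer is shifted, picked up or carried (by 20 mm or more) (distance of any of tip_box, jar, dish, timer, marker, cap, tape_roll from where it was at the start of the episode above 0.02 m).
It also fails if it takes over 61 s, if anything falls off the work surface, if the arm or the gripper's body presses on something with over 40 N, if the wrist force passes 120 N, or if a joint passes its speed limit or range.

### The arm

A 6-joint arm with a two-finger parallel gripper is mounted at the origin on a cart in front of the work surface, level with it; the furniture and walls round the work are solid. World frame = base frame: x ahead of the robot, y to its left, z up, the work surface at z = 0. Lengths are in m, angles in rad, forces in N, time in s.
With the tool pointing down it reaches from about 0.375 to 0.9 m from the base axis. Payload 3.1 kg.
Tool frame: the origin (TCP) lies midway between the tips of the shut fingers; the grasp point (between the pads) lies 19 mm behind it; z points along the fingers, y is the line along which they close (so a half turn about z gives the same grasp; the last joint's range is limited). The gripper opens to 87 mm and grips with 3 to 60 N. Pads are 19 mm wide; open, the fingers measure 117 mm over their backs; the gripper's body (75 mm by 190 mm) begins 51 mm behind the grasp point.
Start: joints at [-1.302, 0.527, 1.433, -0, 1.181, -0.178], TCP at [0.271, -0.563, 0.223] pointing down, gripper open.
Joint ranges: [-3.08, 3.08], [-0.75, 2.2], [0.22, 2.44], [-1.43, 4.57], [0, 2.65], [-2.85, 2.85]. Speed limits (rad/s): [2.79, 2.79, 3.14, 3.14, 3.14, 3.14].

### API

Orientations are given as a unit quaternion [x, y, z, w].
In Python, from rig import status, imaging, order gives the robot as it stands.
- The arm moves only by the tool arm_command, never from a script. Its argument "deltas" is one flat list of numbers, 5 for each row, row after row: the opening, from -1 (shut) to 1 (fully open), so that 0 is half open, then the shift along the tool's x, y, z in m, then the turn about the tool's z in rad. In form: [gripper, tx, ty, tz, roll, gripper, tx, ty, tz, roll, ...]. A call has 1 to 12 rows; each row shifts and turns the commanded pose from where the row before left it, along the tool's axes as they then stand; what a row does not reach is not made up. A row lasts 1/8 s, in which the tool goes at most 62.5 mm and 10.7 degrees, less where a joint would pass 70% of its speed; a pose out of reach is approached as far as the arm can. A call with a gripper value outside its range is refused whole. The fingers move at their own pace and stop on an object; "newtons" is the grip in N (left out, the last holds). Time passes only in rows, so rows that do not move let the fingers close. It gives the time, the measured TCP pose, the force, the opening and the grip force at its end, in the units of the state.
- status.get_obs(): the state, without advancing time (a new reading comes with each control period).
- imaging.camera(name): name is "side" or "top"; returns (picture, depth): 384x512x3 uint8, red, green, blue; 384x512 float32, m along the optical axis (not along the pixel's ray), 0 where there is no reading.
- imaging.camera_params(name): a dict with "intrinsics" (3x3 intrinsics, pixels), "k1" (the pictures are not rectified: a ray, as slopes to the right and down, at radius r is drawn at 1 + k1 r^2 times it, then the intrinsics apply), "camera_from_world" (4x4, takes a point from world to camera coordinates). Camera axes: x right, y up, looking along -z (the intrinsics and any distortion apply to the point x, -y, -z); pixel columns grow to the right and rows downward; lengths in m; the calibration is good to about 2 mm. A picture is of the moment at which its call begins. camera_params takes no time and is no camera call.
- order.hand_in(): hands the job in; it is judged then, once.
The state is a dict: "time": time; "q": joint angles; "joint_velocities": joint speeds; "joint_torque": joint torques, N m; "position": TCP position; "tool_rot": TCP orientation; "ft_force": force on the tool from outside, world axes, zero at the start; "moment": the same for the moment, N m; "grip_width": finger opening in m; "grip_force": force on a finger pad.
Only numpy, scipy, OpenCV 4.12 (cv2) and the standard library are available. Lean on these libraries where they do the work, as an engineer would, in place of code of your own. Each camera call takes 0.05 s, during which the arm holds its last target. There are 200 camera calls.

## Working session

There is one attempt and no reset: what is moved stays moved. The work goes in short steps, Python scripts to look and compute and a tool call to move; the robot and the scene stay as the last step left them, time stands still between calls to the robot, and variables do not carry over. Pictures are saved under pics/ and viewed, at most 10 in all, crops included, and the job is handed in when it is done.

Besides the shell and the picture viewer there is one more tool, called after "Request:" as name(argument=value, ...), one argument or row to a line, values as JSON. arm_command: Moves the arm, as the interface text tells. Its arguments: {"type":"object","properties":{"deltas":{"type":"array"},"newtons":{"type":"number"}},"required":["deltas"]}

```bash
ls; mkdir -p pics
python3 - <<'E'
from rig import status, imaging
import cv2,numpy as np
print(status.get_obs())
for n in("side","top"):
    p,d=imaging.camera(n); cv2.imwrite(f"pics/{n}0.png",p[:,:,::-1]); np.savez(f"{n}0.npz",p=p,d=d)
    print(imaging.camera_params(n))
E
```

```text
pics
{'time': 0.0, 'q': array([-1.30149053e+00,  5.28452126e-01,  1.43391265e+00, -2.37094293e-05,
        1.18138386e+00, -1.78521375e-01]), 'joint_velocities': array([-0.00045609, -0.00054211, -0.00073964,  0.00055995,  0.00106336,
        0.00035301]), 'joint_torque': array([ 2.09581672e-04, -4.40043962e+01, -1.76595336e+01,  6.32259599e-02,
        5.82860189e-02, -1.76522444e-04]), 'position': array([ 0.27043932, -0.5626436 ,  0.22157697]), 'tool_rot': array([ 9.75034349e-01,  2.22051473e-01, -5.98666133e-05, -1.07638295e-03]), 'ft_force': array([ 1.66458552,  0.76101269, -0.54843584]), 'moment': array([ 0.00049429, -0.0316821 ,  0.03940244]), 'grip_force': 0.0, 'grip_width': 0.08715437168230077}
{'intrinsics': array([[360.65927999,   0.        , 260.44132677],
       [  0.        , 360.65927999, 194.3387601 ],
       [  0.        ,   0.        ,   1.        ]]), 'k1': -0.06191721170567224, 'camera_from_world': array([[-0.95982097, -0.27965073, -0.02322014,  0.55980132],
       [ 0.1776367 , -0.66956974,  0.72119454, -0.05698039],
       [-0.21723008,  0.68809289,  0.69234331, -1.08360548],
       [ 0.        ,  0.        ,  0.        ,  1.        ]])}
{'intrinsics': array([[352.47306191,   0.        , 259.37256063],
       [  0.        , 352.47306191, 190.03598048],
       [  0.        ,   0.        ,   1.        ]]), 'k1': -0.09407472953574002, 'camera_from_world': array([[ 0.00698525, -0.99909984,  0.04184166,  0.1493628 ],
       [ 0.98886965,  0.01312045,  0.14820484, -0.55352129],
       [-0.14862042,  0.0403407 ,  0.98807115, -0.87409624],
       [ 0.        ,  0.        ,  0.        ,  1.        ]])}
```

View pics/side0.png

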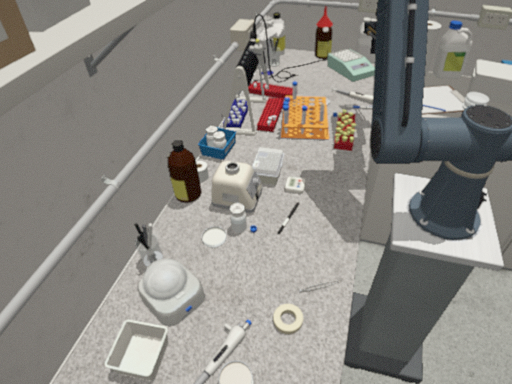

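View pics/top0.png

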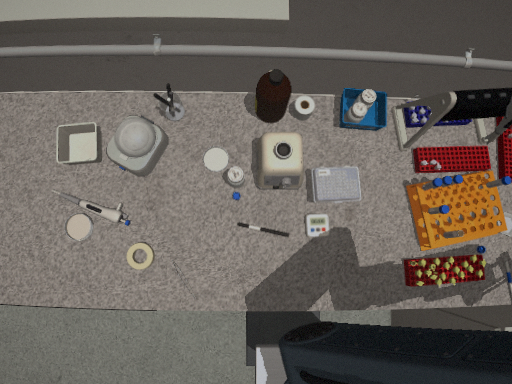

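```bash
cat > h.py <<'E'
import numpy as np,cv2
from rig import imaging
def ray(n,uv):
    c=imaging.camera_params(n);K=c["intrinsics"];T=c["camera_from_world"]
    uv=np.atleast_2d(np.array(uv,float))
    p=cv2.undistortPoints(uv[:,None,:],K,np.array([c["k1"],0,0,0,0.]))[:,0]
    d=np.c_[p[:,0],-p[:,1],-np.ones(len(p))]@T[:3,:3]
    return -T[:3,:3].T@T[:3,3],d   # d has unit depth
def plane(n,uv,z):
    o,d=ray(n,uv);return o+d*((z-o[2])/d[:,2])[:,None]
def cloud(n,depth):
    v,u=np.mgrid[:384,:512];o,d=ray(n,np.c_[u.ravel(),v.ravel()])
    return (o+d*depth.ravel()[:,None]).reshape(384,512,3)
def proj(n,P):
    c=imaging.camera_params(n);T=c["camera_from_world"]
    q=np.atleast_2d(P)@T[:3,:3].T+T[:3,3];q[:,1:]*=-1
    return cv2.projectPoints(q,np.zeros(3),np.zeros(3),c["intrinsics"],np.array([c["k1"],0,0,0,0.]))[0][:,0]
E
python3 - <<'E'
from h import *
t=np.load("top0.npz");s=np.load("side0.npz")
for n,f in(("top",t),("side",s)):
    C=cloud(n,f["d"]);v=f["d"]>0
    m=v&(abs(C[...,2]-.115)<.012)&(C[...,0]>.35)&(C[...,0]<.85)&(abs(C[...,1])<.25)
    k,l,st,ce=cv2.connectedComponentsWithStats(m.astype(np.uint8))
    for i in range(1,k):
        if st[i,4]>150:
            P=C[l==i];r=cv2.minAreaRect(P[:,:2].astype(np.float32)*1000);print(n,st[i],P.mean(0).round(4),r)
    # cup rim: points higher than .126
    m=v&(C[...,2]>.126)&(C[...,2]<.145)&(C[...,0]>.45)&(C[...,0]<.8)&(abs(C[...,1])<.2)
    P=C[m];print(n,"cup",len(P),np.median(P,0).round(4),P.min(0).round(3),P.max(0).round(3))
    print(n,"bench",np.median(C[...,2][v&(abs(C[...,2])<.02)]))
    for y in np.arange(-1,.6,.1):
        w=v&(abs(C[...,1]-y)<.05)&(C[...,0]>.3)&(C[...,0]<1.1)
        if n=="top" and w.any():print(round(y,1),C[w][:,2].max().round(3),C[w][C[w][:,2].argmax(),0].round(2))
a=cv2.resize(t["p"][120:250,210:340],None,fx=4.4,fy=4.4,interpolation=3)
b=cv2.resize(s["p"][145:245,195:315],None,fx=4.4,fy=4.4,interpolation=3)
w=np.zeros((580,1110,3),np.uint8);w[:a.shape[0],:a.shape[1]]=a;w[:b.shape[0],580:580+b.shape[1]]=b
cv2.imwrite("pics/c.png",cv2.resize(w,None,fx=.72,fy=.72)[:,:,::-1])
E
```

```text
top [224  70  44   6 198] [0.8394 0.1981 0.1154] ((839.2894897460938, 195.42613220214844), (108.48152160644531, 3.949890375137329), 89.3876953125)
top [283  71 135  11 575] [ 0.8397 -0.0725  0.115 ] ((839.801025390625, -74.15586853027344), (350.80718994140625, 5.370481967926025), 89.90550231933594)
top [ 262  132   42   42 1413] [0.6328 0.1043 0.1126] ((636.0176391601562, 102.33734130859375), (104.1971664428711, 100.67752075195312), 1.4630886316299438)
top cup 327 [0.7456 0.1128 0.1331] [0.615 0.083 0.126] [0.797 0.169 0.145]
top bench -0.0003023919481672799
-0.6 0.041 0.72
-0.5 0.194 0.84
-0.4 0.344 0.84
-0.3 0.444 0.84
-0.2 0.44 0.84
-0.1 0.587 0.3
-0.0 0.409 0.84
0.1 0.398 0.84
0.2 0.673 0.62
0.3 0.672 0.62
0.4 0.673 0.61
0.5 0.291 0.84
side [183 102  31  44 209] [ 0.8417 -0.1118  0.1147] ((841.9090576171875, -116.88960266113281), (263.1552429199219, 5.453062057495117), 89.85739135742188)
side [212 161  41  27 662] [0.6317 0.1191 0.1137] ((637.1807250976562, 106.93730926513672), (98.51180267333984, 105.18074035644531), 89.95365905761719)
side [147 162  51  33 341] [0.8037 0.1706 0.115 ] ((794.1611938476562, 180.56951904296875), (100.33096313476562, 132.2983856201172), 2.5837841033935547)
side cup 261 [0.7494 0.1285 0.1335] [0.617 0.084 0.126] [0.8   0.173 0.145]
side bench 0.0009553889641309432
```

View pics/c.png

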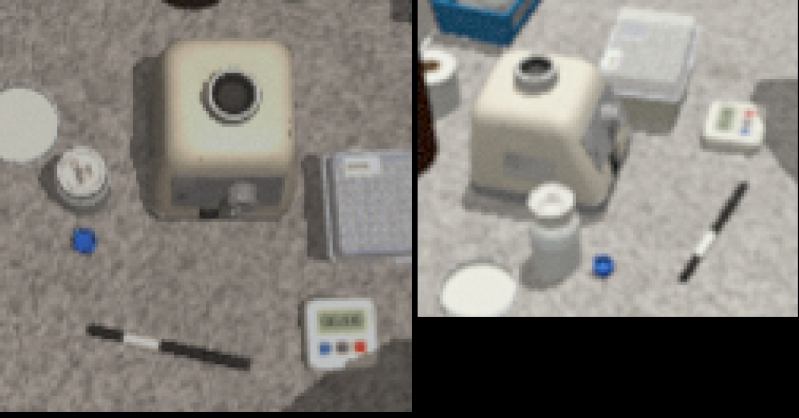

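Run:
```python
from h import *
t=np.load("top0.npz")["p"];s=np.load("side0.npz")["p"]
for n,p,(u,v,r) in(("top",t,(283,150,14)),("side",s,(231.5,167,10))):
    g=p.max(2).astype(float)
    m=np.zeros(g.shape,np.uint8);cv2.circle(m,(int(u),int(v)),r,1,-1)
    b=((g<110)&(m>0)).astype(np.uint8)
    k,l,st,ce=cv2.connectedComponentsWithStats(b)
    i=1+st[1:,4].argmax();print(n,"hollow",st[i],ce[i],plane(n,ce[i],.134))
g=t.max(2);b=((g<60)).astype(np.uint8);b[:180]=0;b[196:]=0;b[:,:262]=0;b[:,302:]=0
k,l,st,ce=cv2.connectedComponentsWithStats(b)
for i in range(1,k):print("dark",st[i],ce[i],plane("top",ce[i],.045))
print(g[183:192,268:290])
```

```text
top hollow [277 143  14  13 146] [283.34931507 149.04794521] [[0.63632616 0.10280555 0.134     ]]
side hollow [228 163   9   5  37] [232.        165.2972973] [[0.63776485 0.1008561  0.134     ]]
dark [273 186   6   3  17] [275.52941176 187.05882353] [[0.55925849 0.11361695 0.045     ]]
[[ 81  82  86  81  84  81  77  80  79  84  87  69  60  67 100 109 110 111
  122 120 116 114]
 [ 83  84  82  80  82  78  82  83  86  85  83  64  62  64  82 100  96  83
   79  82  89 100]
 [ 92  97  93  94  93  70  74  80  78  79  76  62  69  71  69  84  95 109
   89  87  85  86]
 [103 105 107 109 102  45  51  62  53  47  46  67  74  78  79 113 102 114
   88  87  87  93]
 [109 105 104 110  97  31  39  43  46  37  37  75  76  80  86 125 102  99
  102 106 104 108]
 [ 99  98  94  97  86  47  38  42  41  41  49  72  70  69  76  88  82  97
   95  96 102  98]
 [115 107 103 107  98  92  90  93 100 108 107 104 104 106  99 103 106 110
  103 100  98  95]
 [143 128 122 130 131 125 123 129 135 145 144 134 135 139 129 141 138 140
  134 129 119 120]
 [126 130 128 134 143 131 132 142 128 138 143 133 131 129 127 135 132 127
  129 128 122 120]]
```

Request:
arm_command(
  deltas=[-1, 0, 0, -0.06, -0.18, -1, 0, 0, -0.06, -0.18, -1, 0, 0, -0.06, -0.18, -1, 0, 0, -0.05, -0.18, -1, 0, 0, 0, -0.18, -1, 0, 0, 0, -0.18, -1, 0, 0, 0, -0.044],
)

```text
time: 0.98
position: [0.2706, -0.563, 0.452]
tool_rot: [0.706, 0.708, 0.0, -0.001]
ft_force: [0.2, -0.0, -0.3]
grip_width: 0.0251
grip_force: 0.0
```

Request:
arm_command(
  deltas=[-1, 0.056, 0.0167, 0, 0, -1, 0.056, 0.0167, 0, 0, -1, 0.056, 0.0167, 0, 0, -1, 0.056, 0.0167, 0, 0, -1, 0.056, 0.0167, 0, 0, -1, 0.056, 0.0167, 0, 0, -1, 0.056, 0.0167, 0, 0, -1, 0.056, 0.0167, 0, 0, -1, 0.056, 0.0167, 0, 0, -1, 0.056, 0.0167, 0, 0, -1, 0.056, 0.0167, 0, 0, -1, 0.056, 0.0167, 0, 0],
)

```text
time: 2.48
position: [0.4703, 0.1108, 0.4523]
tool_rot: [0.707, 0.708, -0.0, 0.0]
ft_force: [0.7, -0.1, -0.1]
grip_width: 0.0003
grip_force: 0.0
```

Request:
arm_command(
  deltas=[-1, 0, 0, -0.05, 0, -1, 0, 0, -0.05, 0, -1, 0, 0.03, -0.05, 0, -1, 0, 0.03, -0.05, 0, -1, 0, 0.03, -0.05, 0, -1, 0, 0.0, 0, 0],
)

```text
time: 3.22
position: [0.5636, 0.1087, 0.7046]
tool_rot: [0.707, 0.707, 0.003, 0.003]
ft_force: [-0.3, 0.6, -0.9]
grip_width: 0.0003
grip_force: 0.0
```

```bash
python3 -c "
from rig import status
o=status.get_obs();print(o['q'].round(3),o['position'].round(4),o['tool_rot'].round(4))"
```

```text
[-0.004  0.339  0.488 -0.     2.307 -0.005] [0.5636 0.1087 0.7046] [0.7069 0.7073 0.0026 0.0026]
```

Request:
arm_command(
  deltas=[-1, 0, -0.02, -0.03, 0, -1, 0, -0.02, -0.03, 0, -1, 0, -0.02, -0.03, 0, -1, 0, -0.02, -0.03, 0, -1, 0, 0, 0, 0],
)

```text
time: 3.85
position: [0.4571, 0.1047, 0.8176]
tool_rot: [0.707, 0.708, -0.004, -0.007]
ft_force: [-0.4, -0.5, -0.7]
grip_width: 0.0006
grip_force: 0.0
```

```bash
python3 -c "
from rig import status
o=status.get_obs();print(o['q'].round(3),o['position'].round(4),o['tool_rot'].round(4))"
```

```text
[-0.016  0.292  0.22   0.008  2.646 -0.011] [0.4571 0.1047 0.8176] [ 0.7066  0.7076 -0.0044 -0.0072]
```

Request:
arm_command(
  deltas=[-1, 0, -0.03, 0, 0, -1, 0, -0.03, 0, 0, -1, 0, -0.03, 0, 0, -1, 0, 0, 0, 0],
)

```text
time: 4.35
position: [0.3679, 0.1047, 0.8175]
tool_rot: [0.707, 0.708, -0.006, -0.009]
ft_force: [1.0, -0.6, 0.5]
grip_width: 0.0007
grip_force: 0.0
```

```bash
python3 -c "
from rig import status
o=status.get_obs();print(o['q'].round(3),o['position'].round(4),o['tool_rot'].round(4))"
```

```text
[-0.02   0.104  0.48   0.006  2.578 -0.016] [0.3679 0.1047 0.8175] [ 0.7065  0.7076 -0.0059 -0.0087]
```

Request:
arm_command(
  deltas=[-1, 0, -0.02, -0.02, 0, -1, 0, -0.02, -0.02, 0, -1, 0, -0.02, -0.02, 0, -1, 0, -0.02, -0.02, 0, -1, 0, 0, 0, 0],
)

```text
time: 4.97
position: [0.2874, 0.1039, 0.8532]
tool_rot: [0.707, 0.708, 0.009, 0.006]
ft_force: [0.2, 0.4, 0.1]
grip_width: 0.0003
grip_force: 0.0
```

```bash
cat > st.py <<'E'
from rig import status
from scipy.spatial.transform import Rotation as R
o=status.get_obs();print(o['q'].round(3),o['position'].round(4));print(R.from_quat(o['tool_rot']).as_matrix().round(4).T, "rows=tool x,y,z", o['ft_force'].round(1))
E
python3 st.py
```

```text
[-0.029 -0.004  0.479  0.009  2.646 -0.023] [0.2874 0.1039 0.8532]
[[-0.0013  1.      0.0035]
 [ 0.9998  0.0013  0.0213]
 [ 0.0212  0.0035 -0.9998]] rows=tool x,y,z [0.2 0.4 0.1]
```

Request:
arm_command(
  deltas=[-1, 0, -0.02, -0.02, 0, -1, 0, -0.02, -0.02, 0, -1, 0, -0.02, -0.02, 0, -1, 0, -0.02, -0.02, 0, -1, 0, -0.02, -0.02, 0, -1, 0, -0.02, -0.02, 0, -1, 0, 0, 0, 0],
)

```text
time: 5.85
position: [0.1752, 0.1105, 0.8657]
tool_rot: [0.706, 0.707, 0.035, 0.037]
ft_force: [-0.6, 0.8, 1.4]
grip_width: 0.0006
grip_force: 0.0
```

```bash
python3 st.py
```

```text
[ 0.004 -0.19   0.584 -0.008  2.646 -0.005] [0.1752 0.1105 0.8657]
[[-0.0016  1.     -0.0036]
 [ 0.9948  0.002   0.1013]
 [ 0.1013 -0.0034 -0.9948]] rows=tool x,y,z [-0.6  0.8  1.4]
```

Request:
arm_command(
  deltas=[-1, 0, 0, -0.03, 0, -1, 0, 0, -0.03, 0, -1, 0, 0, -0.03, 0, -1, 0, 0, -0.03, 0, -1, 0, 0, -0.03, 0, -1, 0, 0, -0.03, 0, -1, 0, 0, 0, 0],
)

```text
time: 6.72
position: [0.1752, 0.1273, 0.9013]
tool_rot: [0.702, 0.704, 0.072, 0.08]
ft_force: [-0.3, -0.2, -0.4]
grip_width: 0.0004
grip_force: 0.0
```

```bash
python3 st.py
```

```text
[ 0.165 -0.152  0.435 -0.098  2.646  0.072] [0.1752 0.1273 0.9013]
[[-6.000e-04  9.999e-01 -1.190e-02]
 [ 9.769e-01  3.200e-03  2.135e-01]
 [ 2.135e-01 -1.150e-02 -9.769e-01]] rows=tool x,y,z [-0.3 -0.2 -0.4]
```

Leaning works: 0.215 rad so far and it persists. More.

Request:
arm_command(
  deltas=[-1, 0, 0, -0.03, 0, -1, 0, 0, -0.03, 0, -1, 0, 0, -0.03, 0, -1, 0, 0, -0.03, 0, -1, 0, 0, -0.03, 0, -1, 0, 0, -0.03, 0, -1, 0, 0, 0, 0],
)

```text
time: 7.6
position: [0.1477, 0.1407, 0.9343]
tool_rot: [0.696, 0.699, 0.113, 0.121]
ft_force: [-0.4, -0.8, 0.2]
grip_width: 0.0006
grip_force: 0.0
```

```bash
python3 st.py
```

```text
[ 0.426 -0.132  0.306 -0.308  2.646  0.128] [0.1477 0.1407 0.9343]
[[-0.0015  0.9999 -0.0109]
 [ 0.9452  0.005   0.3264]
 [ 0.3264 -0.0098 -0.9452]] rows=tool x,y,z [-0.4 -0.8  0.2]
```

Request:
arm_command(
  deltas=[-1, 0, 0.0127, 0.0556, 0, -1, 0, 0.0127, 0.0556, 0, -1, 0, 0.0127, 0.0556, 0, -1, 0, 0.0127, 0.0556, 0, -1, 0, 0.0127, 0.0556, 0, -1, 0, 0.0127, 0.0556, 0, -1, 0, 0.0127, 0.0556, 0, -1, 0, 0.0127, 0.0556, 0, -1, 0, 0.0127, 0.0556, 0, -1, 0, 0.0127, 0.0556, 0],
)

```text
time: 8.85
position: [0.4498, 0.1343, 0.4464]
tool_rot: [0.697, 0.698, 0.112, 0.12]
ft_force: [1.1, -0.1, -0.1]
grip_width: 0.0006
grip_force: 0.0
```

Request:
arm_command(
  deltas=[-1, 0, 0, 0, 0.1745, -1, 0, 0, 0, 0.1745, -1, 0, 0, 0, 0.1745, -1, 0, 0, 0, 0.1745, -1, 0, 0, 0, 0.1745, -1, 0, 0, 0, 0.1745, -1, 0, 0, 0, 0.1745, -1, 0, 0, 0, 0.1745, -1, 0, 0, 0, 0.1745, -1, 0, 0, 0, 0],
)

```text
time: 10.1
position: [0.449, 0.1344, 0.4479]
tool_rot: [0.987, 0.001, 0.163, 0.006]
ft_force: [0.1, -0.4, -0.5]
grip_width: 0.0001
grip_force: 0.0
```

```bash
python3 st.py; python3 -c "
from h import *
for n,uv,z in(('top',(235.5,175.5),.084),('side',(238,210),.084),('top',(236,196.5),.013),('top',(238,224),.01),('top',(288,235),.01)): print(n,uv,plane(n,uv,z).round(3))"
```

```text
[ 0.076 -0.048  1.646 -0.039  1.218  1.651] [0.449  0.1344 0.4479]
[[ 9.466e-01  4.900e-03  3.223e-01]
 [ 8.000e-04 -9.999e-01  1.290e-02]
 [ 3.223e-01 -1.190e-02 -9.465e-01]] rows=tool x,y,z [ 0.1 -0.4 -0.5]
top (235.5, 175.5) [[0.581 0.216 0.084]]
side (238, 210) [[0.581 0.224 0.084]]
top (236, 196.5) [[0.538 0.216 0.013]]
top (238, 224) [[0.465 0.209 0.01 ]]
top (288, 235) [[0.437 0.078 0.01 ]]
```

Request:
arm_command(
  deltas=[-1, -0.0091, 0.0025, 0.0494, 0, -1, -0.0091, 0.0025, 0.0494, 0, -1, -0.0091, 0.0025, 0.0494, 0, -1, -0.0091, 0.0025, 0.0494, 0, -1, -0.0091, 0.0025, 0.0494, 0, -1, -0.0091, 0.0025, 0.0494, 0, -1, -0.0091, 0.0025, 0.0494, 0, -1, 0, 0, 0, 0],
)

```text
time: 11.1
position: [0.4984, 0.1122, 0.0964]
tool_rot: [0.987, 0.001, 0.159, 0.006]
ft_force: [-0.0, 0.9, -0.1]
grip_width: 0.0007
grip_force: 0.0
```

```bash
python3 st.py
python3 - <<'E'
from h import *
p,d=imaging.camera("side")
b=cv2.resize(p[145:245,195:315],None,fx=5,fy=5,interpolation=3)
cv2.imwrite("pics/s1.png",b[:,:,::-1])
E
```

```text
[ 0.012  0.533  2.064 -0.072  0.227  1.648] [0.4984 0.1122 0.0964]
[[ 9.497e-01  4.900e-03  3.131e-01]
 [ 7.000e-04 -9.999e-01  1.330e-02]
 [ 3.132e-01 -1.240e-02 -9.496e-01]] rows=tool x,y,z [-0.   0.9 -0.1]
```

View pics/s1.png

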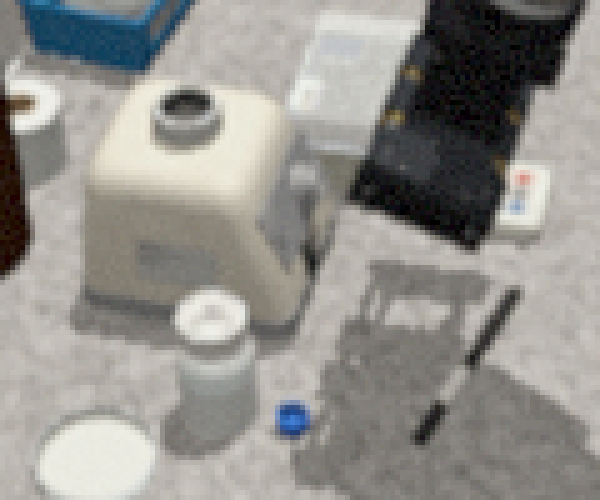

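Request:
arm_command(
  deltas=[-1, 0, -0.003, 0.017, 0, -1, 0, -0.003, 0.017, 0, -1, 0, -0.003, 0.017, 0, -1, 0.001, -0.002, 0.0157, 0, -1, 0, 0, 0, 0],
)

```text
time: 11.78
position: [0.5253, 0.1232, 0.0407]
tool_rot: [0.986, 0.002, 0.167, 0.006]
ft_force: [0.0, -0.6, 0.7]
grip_width: 0.0003
grip_force: 0.0
```

```bash
python3 st.py
```

```text
[ 0.037  0.677  2.031 -0.236  0.103  1.836] [0.5253 0.1232 0.0407]
[[ 0.9445  0.0051  0.3284]
 [ 0.001  -0.9999  0.0128]
 [ 0.3284 -0.0118 -0.9445]] rows=tool x,y,z [ 0.  -0.6  0.7]
```

Request:
arm_command(
  deltas=[-1, 0.003, 0, 0.003, 0, -1, 0.002, 0, 0.004, 0, -1, 0.002, 0, 0.004, 0, -1, 0, 0, 0, 0],
)

```text
time: 12.28
position: [0.534, 0.1228, 0.0299]
tool_rot: [0.986, 0.001, 0.164, 0.006]
ft_force: [0.4, 0.1, -0.1]
grip_width: 0.0005
grip_force: 0.0
```

```bash
python3 st.py
python3 - <<'E'
from h import *
p,d=imaging.camera("side")
b=cv2.resize(p[165:225,225:315],None,fx=8,fy=8,interpolation=3)
cv2.imwrite("pics/s2.png",b[:,:,::-1])
E
```

```text
[ 0.035  0.704  2.01  -0.232  0.102  1.832] [0.534  0.1228 0.0299]
[[ 9.461e-01  3.500e-03  3.238e-01]
 [-5.000e-04 -9.999e-01  1.240e-02]
 [ 3.238e-01 -1.190e-02 -9.460e-01]] rows=tool x,y,z [ 0.4  0.1 -0.1]
```

View pics/s2.png

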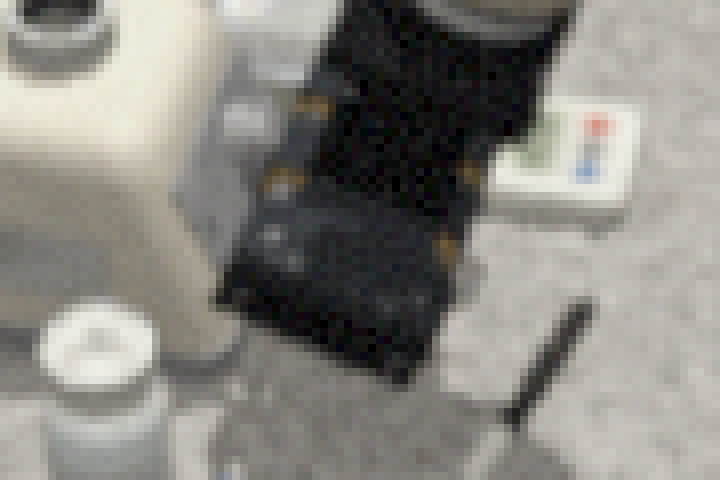

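Request:
arm_command(
  deltas=[-1, 0.0012, 0, -0.0034, 0, -1, 0.0019, 0, 0.0006, 0, -1, 0.0019, 0, 0.0006, 0, -1, 0.0019, 0, 0.0006, 0, -1, 0, 0, 0, 0],
)

```text
time: 12.95
position: [0.54, 0.1229, 0.0338]
tool_rot: [0.986, 0.001, 0.164, 0.006]
ft_force: [0.5, 0.7, -0.2]
grip_width: 0.0004
grip_force: 0.0
```

```bash
python3 st.py
```

```text
[ 0.035  0.697  1.994 -0.191  0.123  1.79 ] [0.54   0.1229 0.0338]
[[ 9.460e-01  3.500e-03  3.241e-01]
 [-5.000e-04 -9.999e-01  1.240e-02]
 [ 3.241e-01 -1.190e-02 -9.459e-01]] rows=tool x,y,z [ 0.5  0.7 -0.2]
```

Request:
arm_command(
  deltas=[-1, 0.00095, 0, 0.00032, 0, -1, 0.00095, 0, 0.00032, 0, -1, 0, 0, 0, 0],
)

```text
time: 13.32
position: [0.5418, 0.1229, 0.0338]
tool_rot: [0.986, 0.001, 0.164, 0.006]
ft_force: [-0.2, 0.1, 0.3]
grip_width: 0.0004
grip_force: 0.0
```

Request:
arm_command(
  deltas=[-1, 0.00095, 0, 0.00032, 0, -1, 0.00095, 0, 0.00032, 0, -1, 0, 0, 0, 0],
)

```text
time: 13.7
position: [0.5439, 0.1229, 0.0338]
tool_rot: [0.986, 0.001, 0.164, 0.006]
ft_force: [0.1, -1.0, -0.0]
grip_width: 0.0005
grip_force: 0.0
```

Request:
arm_command(
  deltas=[-1, 0.00095, 0, 0.00032, 0, -1, 0, 0, 0, 0],
)

```text
time: 13.95
position: [0.5449, 0.1229, 0.0338]
tool_rot: [0.986, 0.001, 0.164, 0.006]
ft_force: [0.5, -0.3, 0.7]
grip_width: 0.0003
grip_force: 0.0
```

Request:
arm_command(
  deltas=[-1, 0.00095, 0, 0.00032, 0, -1, 0, 0, 0, 0],
)

```text
time: 14.2
position: [0.5459, 0.1229, 0.0338]
tool_rot: [0.986, 0.001, 0.164, 0.006]
ft_force: [-0.1, -0.3, -0.6]
grip_width: 0.0004
grip_force: 0.0
```

Request:
arm_command(
  deltas=[-1, 0.00095, 0, 0.00032, 0, -1, 0, 0, 0, 0],
)

```text
time: 14.45
position: [0.5466, 0.1229, 0.0337]
tool_rot: [0.986, 0.001, 0.164, 0.006]
ft_force: [-0.9, -0.2, 1.1]
grip_width: 0.0006
grip_force: 0.1
```

Request:
arm_command(
  deltas=[-1, 0.00095, 0, 0.00032, 0, -1, 0, 0, 0, 0],
)

```text
time: 14.7
position: [0.547, 0.1229, 0.0336]
tool_rot: [0.987, 0.001, 0.163, 0.006]
ft_force: [-1.8, -0.1, 0.8]
grip_width: 0.0006
grip_force: 0.9
```

Request:
arm_command(
  deltas=[-1, 0.00095, 0, 0.00032, 0, -1, 0, 0, 0, 0],
)

```text
time: 14.95
position: [0.5475, 0.1229, 0.0333]
tool_rot: [0.987, 0.001, 0.163, 0.006]
ft_force: [-3.4, 0.2, -0.3]
grip_width: 0.0005
grip_force: 1.6
```

Request:
arm_command(
  deltas=[-1, 0.00095, 0, 0.00032, 0, -1, 0, 0, 0, 0],
)

```text
time: 15.2
position: [0.548, 0.1229, 0.0331]
tool_rot: [0.987, 0.001, 0.162, 0.006]
ft_force: [-5.4, -0.1, -1.6]
grip_width: 0.0003
grip_force: 2.5
```

Request:
arm_command(
  deltas=[-1, 0.00095, 0, 0.00032, 0, -1, 0, 0, 0, 0],
)

```text
time: 15.45
position: [0.5483, 0.1229, 0.0329]
tool_rot: [0.987, 0.001, 0.162, 0.006]
ft_force: [-5.6, 1.2, -0.9]
grip_width: 0.0006
grip_force: 3.1
```

Request:
arm_command(
  deltas=[-1, 0.00095, 0, 0.00032, 0, -1, 0, 0, 0, 0],
)

```text
time: 15.7
position: [0.5484, 0.1229, 0.0327]
tool_rot: [0.987, 0.001, 0.161, 0.006]
ft_force: [-6.9, 1.4, 0.2]
grip_width: 0.0007
grip_force: 3.8
```

Request:
arm_command(
  deltas=[-1, 0.00095, 0, 0.00032, 0, -1, 0, 0, 0, 0],
)

```text
time: 15.95
position: [0.5485, 0.1229, 0.0326]
tool_rot: [0.987, 0.001, 0.16, 0.007]
ft_force: [-8.8, 1.1, 2.4]
grip_width: 0.0006
grip_force: 4.4
```

Request:
arm_command(
  deltas=[-1, -0.015, 0, -0.005, 0, -1, -0.019, 0, -0.006, 0, -1, 0, 0, -0.04, 0, -1, 0, 0, -0.05, 0, -1, 0, 0, -0.05, 0, -1, 0, 0, 0, 0],
)

```text
time: 16.7
position: [0.4755, 0.125, 0.1706]
tool_rot: [0.985, 0.001, 0.171, 0.006]
ft_force: [-0.8, 0.5, 0.6]
grip_width: 0.0006
grip_force: 0.0
```

```bash
python3 st.py
python3 - <<'E'
from h import *
p,d=imaging.camera("top");p2,_=imaging.camera("side");np.savez("t1.npz",p=p,s=p2)
t0=np.load("top0.npz")["p"];s0=np.load("side0.npz")["p"]
for q in(t0,p):print(q.max(2)[182:192,271:281])
print(proj("side",[.555,.114,.041]))
A=[cv2.resize(q,None,fx=14,fy=14,interpolation=0) for q in(t0[170:196,264:290],p[170:196,264:290])]
B=[cv2.resize(q,None,fx=7,fy=7,interpolation=0) for q in(s0[180:210,240:292],p2[180:210,240:292])]
w=np.vstack([np.hstack(A),np.hstack(B)]) if 2*364==2*364 else 0
cv2.imwrite("pics/cmp.png",w[:,:,::-1])
E
```

```text
[ 0.046  0.351  2.061 -0.07   0.387  1.676] [0.4755 0.125  0.1706]
[[ 0.9415  0.0039  0.337 ]
 [-0.     -0.9999  0.0116]
 [ 0.337  -0.011  -0.9415]] rows=tool x,y,z [-0.8  0.5  0.6]
[[ 83  85  80  81  83  82  77  84  79  71]
 [ 81  84  81  77  80  79  84  87  69  60]
 [ 80  82  78  82  83  86  85  83  64  62]
 [ 94  93  70  74  80  78  79  76  62  69]
 [109 102  45  51  62  53  47  46  67  74]
 [110  97  31  39  43  46  37  37  75  76]
 [ 97  86  47  38  42  41  41  49  72  70]
 [107  98  92  90  93 100 108 107 104 104]
 [130 131 125 123 129 135 145 144 134 135]
 [134 143 131 132 142 128 138 143 133 131]]
[[ 92  93  87  89  88  87  87  90  90  74]
 [ 90  88  89  83  87  87  87  90  76  64]
 [ 90  89  91  88  87  92  95  92  66  66]
 [100 100  76  76  81  83  86  80  70  79]
 [112 112  45  53  63  52  52  51  67  85]
 [116 105  34  40  37  36  42  45  80  85]
 [102  92  61  40  42  45  45  57  79  78]
 [116 112 105  99 101 111 118 121 112 111]
 [140 141 136 133 141 145 159 155 149 148]
 [147 151 146 140 150 141 153 152 143 144]]
[[258.55756836 196.03270406]]
```

View pics/cmp.png

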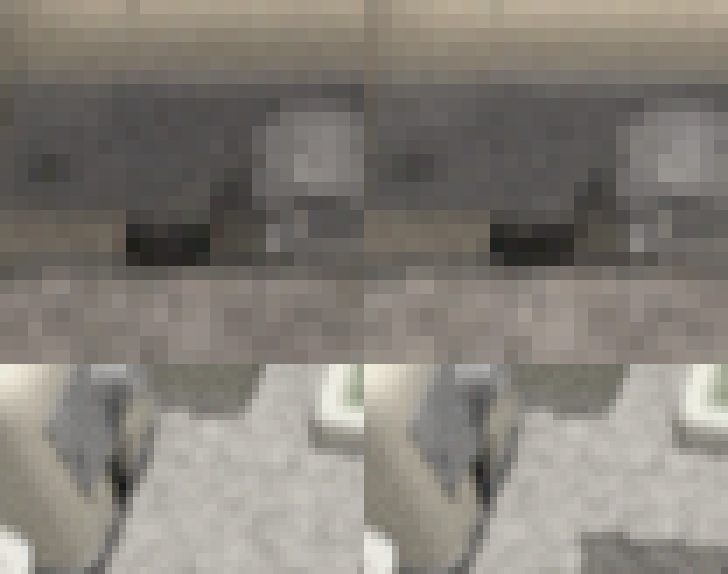

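Run:
```python
from h import *
s0=np.load("side0.npz")["p"].max(2);s1=np.load("t1.npz")["s"].max(2)
print(s0[189:203,253:263]);print(s1[189:203,253:263])
for z,dx in((.049,-.0775),(.049,-.0805),(.033,-.0775),(.033,-.0805)):
    print(z,dx,proj("side",[.635+dx,.119,z]))
```

```text
[[131 126 118 101 125 150 151 141 121 151]
 [126 127 122 106 123 131 148 126 122 162]
 [127 126 127 111 112 126 145 128 129 174]
 [130 130 128 100  94 125 139 114 130 172]
 [127 123 105  75  93 118 125 105 136 179]
 [127 123  84  55  78 107 115 113 154 186]
 [129 129  95  52  61  94 105 130 175 187]
 [133 143 114  47  38  74 108 151 178 181]
 [142 159 136  72  26  74 132 176 182 173]
 [147 161 149  76  43  96 157 186 183 173]
 [144 158 155  98  65 126 183 189 183 175]
 [159 159 150 121  88 137 183 187 179 174]
 [160 158 155 130 114 152 187 185 182 180]
 [161 155 149 119 132 180 190 187 189 187]]
[[123 128 119 102 125 152 153 142 117 150]
 [129 126 122 106 118 132 150 131 121 164]
 [128 129 126 108 109 128 143 131 126 172]
 [125 126 125  97  90 122 140 119 130 174]
 [127 127 106  74  77 119 127 108 135 178]
 [125 119  84  47  74 114 112 113 157 183]
 [131 134  91  39  67 110 101 131 176 185]
 [133 145 116  48  64 107 112 149 174 183]
 [141 160 135  66  52 103 132 177 180 175]
 [148 159 148  80  54 105 159 186 184 173]
 [146 158 152  99  69 128 182 188 184 173]
 [159 158 156 125  90 134 182 188 181 176]
 [162 158 154 134 117 153 183 185 178 178]
 [160 159 147 124 131 182 189 189 187 189]]
0.049 -0.0775 [[257.2235747  195.09663808]]
0.049 -0.0805 [[258.17592505 195.27370581]]
0.033 -0.0775 [[257.37782043 198.87236366]]
0.033 -0.0805 [[258.32065919 199.04988896]]
```

Request:
arm_command(
  deltas=[-1, 0.0168, 0, -0.047, 0, -1, 0.0397, 0.0058, 0.0142, 0, -1, 0.0397, 0.0058, 0.0142, 0, -1, 0.0397, 0.0058, 0.0142, 0, -1, 0.0397, 0.0058, 0.0142, 0, -1, -0.0118, 0, 0.033, 0, -1, -0.0118, 0, 0.033, 0, -1, 0, 0, 0, 0],
)

```text
time: 17.8
position: [0.6394, 0.1005, 0.1394]
tool_rot: [0.987, 0.001, 0.162, 0.006]
ft_force: [0.7, -0.2, 0.4]
grip_width: 0.0008
grip_force: 0.0
```

```bash
python3 st.py
```

```text
[-0.012  0.568  1.708 -0.016  0.541  1.57 ] [0.6394 0.1005 0.1394]
[[ 9.478e-01  3.100e-03  3.188e-01]
 [-9.000e-04 -9.999e-01  1.250e-02]
 [ 3.188e-01 -1.220e-02 -9.478e-01]] rows=tool x,y,z [ 0.7 -0.2  0.4]
```

Request:
arm_command(
  deltas=[-1, 0.0037, 0, 0.0014, 0, -1, -0.0003, 0, 0.00095, 0, -1, -0.0003, 0, 0.00095, 0, -1, 0, 0, 0, 0],
)

```text
time: 18.3
position: [0.644, 0.1011, 0.1419]
tool_rot: [0.986, 0.001, 0.164, 0.006]
ft_force: [0.7, -0.7, 0.0]
grip_width: 0.0006
grip_force: 0.0
```

Request:
arm_command(
  deltas=[-1, -0.0003, 0, 0.00095, 0, -1, -0.0003, 0, 0.00095, 0, -1, 0, 0, 0, 0],
)

```text
time: 18.68
position: [0.644, 0.101, 0.1392]
tool_rot: [0.986, 0.001, 0.164, 0.006]
ft_force: [0.4, 0.3, -0.0]
grip_width: 0.0006
grip_force: 0.0
```

Request:
arm_command(
  deltas=[-1, -0.0003, 0, 0.00095, 0, -1, 0, 0, 0, 0],
)

```text
time: 18.92
position: [0.6441, 0.101, 0.1383]
tool_rot: [0.986, 0.001, 0.164, 0.006]
ft_force: [-0.4, -0.2, -0.5]
grip_width: 0.0004
grip_force: 0.1
```

Request:
arm_command(
  deltas=[-1, -0.0003, 0, 0.00095, 0, -1, 0, 0, 0, 0],
)

```text
time: 19.18
position: [0.6442, 0.101, 0.1375]
tool_rot: [0.986, 0.001, 0.164, 0.006]
ft_force: [-0.5, 0.4, 2.5]
grip_width: 0.0006
grip_force: 0.8
```

Request:
arm_command(
  deltas=[-1, -0.0003, 0, 0.00095, 0, -1, 0, 0, 0, 0],
)

```text
time: 19.42
position: [0.6443, 0.101, 0.1367]
tool_rot: [0.986, 0.001, 0.164, 0.006]
ft_force: [-1.5, -0.4, 4.2]
grip_width: 0.0004
grip_force: 2.0
```

Request:
arm_command(
  deltas=[-1, -0.0003, 0, 0.00095, 0, -1, 0, 0, 0, 0],
)

```text
time: 19.68
position: [0.6443, 0.101, 0.136]
tool_rot: [0.986, 0.001, 0.165, 0.006]
ft_force: [-2.9, -0.9, 6.3]
grip_width: 0.0007
grip_force: 3.2
```

Request:
arm_command(
  deltas=[-1, -0.0003, 0, 0.00095, 0, -1, 0, 0, 0, 0],
)

```text
time: 19.92
position: [0.6444, 0.101, 0.1356]
tool_rot: [0.986, 0.001, 0.165, 0.006]
ft_force: [-2.8, 0.2, 9.7]
grip_width: 0.0006
grip_force: 4.7
```

Request:
arm_command(
  deltas=[-1, -0.0002, 0, 0.0006, 0, -1, 0, 0, 0, 0, -1, 0, 0, 0, 0, -1, 0, 0, 0, 0, -1, 0, 0, 0, 0, -1, 0, 0, 0, 0, -1, 0, 0, 0, 0, -1, 0, 0, 0, 0, -1, 0, 0, 0, 0],
)

```text
time: 21.05
position: [0.6444, 0.101, 0.1355]
tool_rot: [0.986, 0.001, 0.165, 0.006]
ft_force: [-4.7, 0.0, 13.1]
grip_width: 0.0007
grip_force: 6.1
```

Request:
arm_command(
  deltas=[-1, 0.004, 0, -0.012, 0, -1, 0.008, 0, -0.024, 0, -1, 0.015, 0, -0.045, 0, -1, 0, 0, 0, 0, -1, 0, 0, 0, 0],
)

```text
time: 21.68
position: [0.6428, 0.102, 0.2185]
tool_rot: [0.987, 0.001, 0.163, 0.006]
ft_force: [-0.5, -0.0, 0.3]
grip_width: 0.0008
grip_force: 0.0
```

```bash
python3 st.py
```

```text
[-0.01   0.458  1.633 -0.013  0.722  1.568] [0.6428 0.102  0.2185]
[[ 9.466e-01  3.600e-03  3.223e-01]
 [-4.000e-04 -9.999e-01  1.240e-02]
 [ 3.223e-01 -1.180e-02 -9.466e-01]] rows=tool x,y,z [-0.5 -0.   0.3]
```

Request:
arm_command(
  deltas=[-1, -0.0355, -0.0053, -0.0121, 0, -1, -0.0355, -0.0053, -0.0121, 0, -1, -0.0355, -0.0053, -0.0121, 0, -1, -0.0355, -0.0053, -0.0121, 0, -1, 0, 0, 0, 0, -1, -0.0062, 0, 0.0415, 0, -1, -0.0062, 0, 0.0415, 0, -1, -0.0062, 0, 0.0415, 0, -1, -0.0062, 0, 0.0415, 0, -1, 0, 0, 0, 0],
)

```text
time: 22.92
position: [0.5224, 0.1207, 0.0493]
tool_rot: [0.987, 0.001, 0.16, 0.006]
ft_force: [-0.5, -0.8, 0.7]
grip_width: 0.0007
grip_force: 0.0
```

```bash
python3 st.py
```

```text
[ 0.032  0.654  2.027 -0.16   0.141  1.756] [0.5224 0.1207 0.0493]
[[ 9.487e-01  3.300e-03  3.160e-01]
 [-8.000e-04 -9.999e-01  1.280e-02]
 [ 3.160e-01 -1.240e-02 -9.487e-01]] rows=tool x,y,z [-0.5 -0.8  0.7]
```

Request:
arm_command(
  deltas=[-1, 0.0039, -0.0005, 0.003, 0, -1, 0.0039, -0.0005, 0.003, 0, -1, 0.0039, -0.0005, 0.003, 0, -1, 0.0039, -0.0005, 0.003, 0, -1, 0, 0, 0, 0],
)

```text
time: 23.55
position: [0.5432, 0.1232, 0.0478]
tool_rot: [0.986, 0.001, 0.165, 0.006]
ft_force: [0.2, -0.0, -0.4]
grip_width: 0.0003
grip_force: 0.0
```

Request:
arm_command(
  deltas=[-1, 0.00095, 0, 0.00032, 0, -1, 0.00095, 0, 0.00032, 0, -1, 0, 0, 0, 0],
)

```text
time: 23.92
position: [0.5444, 0.1231, 0.0472]
tool_rot: [0.986, 0.001, 0.164, 0.006]
ft_force: [-0.4, -1.6, 0.5]
grip_width: 0.0008
grip_force: 0.0
```

Request:
arm_command(
  deltas=[-1, -0.0028, 0, -0.001, 0, -1, -0.0015, 0, 0.0043, 0, -1, 0, 0, 0, 0],
)

```text
time: 24.3
position: [0.541, 0.123, 0.0423]
tool_rot: [0.987, 0.001, 0.164, 0.006]
ft_force: [0.0, -0.2, -0.2]
grip_width: 0.0006
grip_force: 0.0
```

Request:
arm_command(
  deltas=[-1, 0.00095, 0, 0.00032, 0, -1, 0.00095, 0, 0.00032, 0, -1, 0.00095, 0, 0.00032, 0, -1, 0, 0, 0, 0],
)

```text
time: 24.8
position: [0.5447, 0.123, 0.0429]
tool_rot: [0.986, 0.001, 0.164, 0.006]
ft_force: [1.0, 0.1, 0.5]
grip_width: 0.0004
grip_force: 0.0
```

Request:
arm_command(
  deltas=[-1, 0.00095, 0, 0.00032, 0, -1, 0, 0, 0, 0],
)

```text
time: 25.05
position: [0.5456, 0.123, 0.0428]
tool_rot: [0.986, 0.001, 0.164, 0.006]
ft_force: [0.5, 0.2, -0.6]
grip_width: 0.0004
grip_force: 0.0
```

Request:
arm_command(
  deltas=[-1, 0.00095, 0, 0.00032, 0, -1, 0, 0, 0, 0],
)

```text
time: 25.3
position: [0.5463, 0.123, 0.0427]
tool_rot: [0.986, 0.001, 0.164, 0.006]
ft_force: [-1.1, 0.4, 0.1]
grip_width: 0.0003
grip_force: 0.1
```

Request:
arm_command(
  deltas=[-1, 0.00095, 0, 0.00032, 0, -1, 0, 0, 0, 0],
)

```text
time: 25.55
position: [0.5466, 0.123, 0.0426]
tool_rot: [0.987, 0.001, 0.163, 0.006]
ft_force: [-1.6, 0.1, 0.7]
grip_width: 0.0007
grip_force: 0.9
```

Request:
arm_command(
  deltas=[-1, 0.00095, 0, 0.00032, 0, -1, 0, 0, 0, 0],
)

```text
time: 25.8
position: [0.5476, 0.1231, 0.0426]
tool_rot: [0.987, 0.001, 0.163, 0.006]
ft_force: [-3.2, 0.8, 3.8]
grip_width: 0.0006
grip_force: 1.8
```

Request:
arm_command(
  deltas=[-1, 0.00095, 0, 0.00032, 0, -1, 0, 0, 0, 0],
)

```text
time: 26.05
position: [0.5487, 0.1231, 0.0428]
tool_rot: [0.987, 0.001, 0.163, 0.006]
ft_force: [-5.0, 0.6, 4.1]
grip_width: 0.0007
grip_force: 2.8
```

Request:
arm_command(
  deltas=[-1, 0.00095, 0, 0.00032, 0, -1, 0, 0, 0, 0],
)

```text
time: 26.3
position: [0.5489, 0.1231, 0.0427]
tool_rot: [0.987, 0.001, 0.163, 0.006]
ft_force: [-6.2, 0.9, 6.0]
grip_width: 0.0003
grip_force: 3.6
```

Request:
arm_command(
  deltas=[-1, 0.00095, 0, 0.00032, 0, -1, 0, 0, 0, 0],
)

```text
time: 26.55
position: [0.549, 0.1231, 0.0426]
tool_rot: [0.987, 0.001, 0.162, 0.006]
ft_force: [-8.1, 1.2, 7.6]
grip_width: 0.0005
grip_force: 4.4
```

Stopped at the end of travel. Back off and compare the side view with the off and on pictures.

Request:
arm_command(
  deltas=[-1, -0.015, 0, -0.005, 0, -1, -0.019, 0, -0.006, 0, -1, 0, 0, -0.04, 0, -1, 0, 0, -0.05, 0, -1, 0, 0, -0.05, 0, -1, 0, 0, 0, 0],
)

```text
time: 27.3
position: [0.4733, 0.1251, 0.1789]
tool_rot: [0.985, 0.001, 0.17, 0.006]
ft_force: [0.1, -0.5, -0.0]
grip_width: 0.0004
grip_force: 0.0
```

```bash
python3 st.py
python3 - <<'E'
from h import *
s0=np.load("side0.npz")["p"].astype(int).max(2);s1=np.load("t1.npz")["s"].max(2)
p=imaging.camera("side")[0];s=p.max(2);t=imaging.camera("top")[0];print(s[192:200,255:260]);
w=(slice(192,200),slice(255,260))
print("diff to off",abs(s[w]-s0[w]).mean(),"to on",abs(s[w].astype(int)-s1[w]).mean())
w=np.hstack([cv2.resize(p[150:240,200:310],None,fx=3.6,fy=4,interpolation=3),cv2.resize(t[120:250,210:340],(360,360),interpolation=3)])
cv2.imwrite("pics/end.png",w[:,:,::-1])
E
```

```text
[ 0.047  0.331  2.055 -0.066  0.416  1.672] [0.4733 0.1251 0.1789]
[[ 0.9424  0.0039  0.3345]
 [-0.     -0.9999  0.0118]
 [ 0.3346 -0.0111 -0.9423]] rows=tool x,y,z [ 0.1 -0.5 -0. ]
[[120 104  95 124 139]
 [105  77  88 121 127]
 [ 87  55  75 108 105]
 [ 89  52  60  94  98]
 [114  41  41  76 108]
 [135  69  33  73 134]
 [153  77  39  99 158]
 [152  98  65 124 181]]
diff to off 2.55 to on 6.6
```

View pics/end.png

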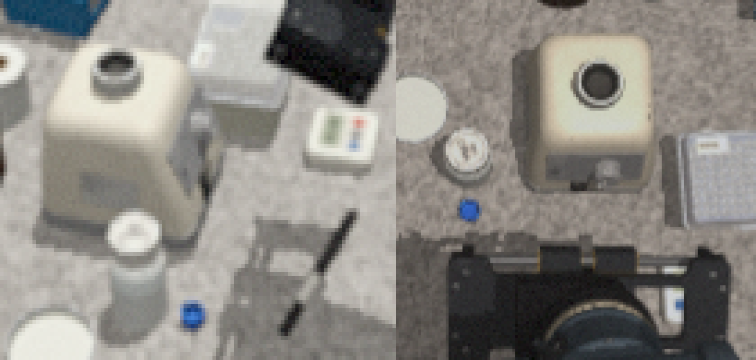

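The picture matches the off state (rocker at about (210,180) in the left half). All the things round the mixer are where they were, and the gripper is clear.

```bash
python3 -c "
from rig import order
print(order.hand_in())"
```

```text
the job is handed in; nothing more can be done
None
```

I ran the whole check at light fingertip forces (13 N at most) and handed it in at about 27 s: mixer switched on, cup pressed right down for over a second and released, mixer switched off; side-camera pictures confirm the rocker going on and then off, and show nothing round the mixer moved.

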